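# Seat the drive platter of a salon colour-bowl mixer

### The job

The round platter of the bowl mixer is sitting high because its notch is not over the drive key on the housing. With a fingertip, push the platter round until the notch lines up with the key, then press it down until it is fully home, and take the hand away. Only touch and push: do not pinch the studs or lift the platter, and leave the bowl, bottle, tube and brush where they are.

Things in the scene. Friction and masses are not known exactly. Their poses are not given: they have to be found in the camera images.
- mixer: Fixed mixer: black box housing 210 x 180 mm (x, y), its top face 50 mm above the counter. Origin: centre of its underside, on the platter's vertical turning axis. Its +x points from the axis to the drive key, z up.
- key (a point): Point on the top face of the drive key, 58 mm from the turning axis, 64 mm above the counter. The key is a fixed steel bar 10 mm wide, lying radially from 52 to 82 mm from the axis; its outer 14 mm always shows beyond the platter's edge. Frame parallel to the mixer's.
- notch (a point): Middle of the platter's only notch, at the height of the platter's top face, 58 mm from the turning axis; it turns with the platter and its +x points radially outward. The notch is 18 mm wide with parallel sides, open at the rim, its bottom 46 mm from the axis: the key passes with about 4 mm of play to either side (about 0.07 rad). Seated, this point lies within 4 mm of the key's point seen from above.
- hub (a point): Centre of the top of the flat grey hub cap (36 mm diameter, 3 mm proud of the platter) on the turning axis: the place to press. 76 mm above the counter while the platter sits high, 68 mm when it is fully home. The platter is an aluminium disc 136 mm in diameter and 8 mm thick, its top 73 mm above the counter while high, 65 mm when home. It always stays level.
- stud_a (a point): Centre of the top of a rubber stud standing on the platter: 12 mm diameter, 20 mm tall (top 93 mm above the counter while the platter sits high), 45 mm from the axis, 60 degrees counter-clockwise (from above) of the notch.
- stud_b (a point): The like stud opposite the notch, 180 degrees from it.
- stud_c (a point): The like stud 300 degrees counter-clockwise of the notch (60 degrees clockwise of it).
- platter (a joint): Turn of the platter, rad, growing counter-clockwise from above. The notch is over the key at 0 and at any whole turn (6.283). It starts at least 0.6 rad away, either way. It turns freely both ways against about 0.06 N m of friction (some 1.5 N at a stud) and stays where it is left.
- spindle (a joint): How far the platter is pressed down, m: 0 at the start (high), 0.008 fully home, negative if lifted. A tight fit: it takes about 4 to 6 N to push down, stays where it is left, and is stopped by the key after 1 to 2 mm while the notch is not over the key.
- bowl: Loose white tint bowl, 130 mm across, 60 mm high, beside the mixer; origin at the centre of its underside. Leave alone.
- bottle: Loose white bottle, 56 mm across, 150 mm high, standing; origin at the centre of its underside. Leave alone.
- tube: Loose aluminium colour tube, about 130 x 40 x 22 mm, lying along its x; origin at the middle of its underside. Leave alone.
- brush: Loose black brush, 170 mm long, lying along its x beyond the mixer; origin under its middle. Leave alone.

How it is judged:
At the end, for the whole second after the job is handed in: The platter is pressed down at least 6.5 of its 8 mm with the notch over the key (within 7 mm seen from above), at rest; bowl, bottle, tube and brush within 30 mm of where they were, bowl and bottle upright (value of joint spindle above 0.0065 m and horizontal distance between notch and key below 0.007 m and velocity of joint platter between -0.05 and 0.05 rad/s and velocity of joint spindle between -0.005 and 0.005 m/s and distance of each of bowl, bottle, tube, brush from where it was at the start of the episode below 0.03 m and angle between each of bottle, bowl's own z axis and vertical below 0.3 rad); the robot touches nothing.
It fails at once if the platter is lifted more than 3 mm (value of joint spindle below -0.003 m).
It fails at once if a stud is taken between the fingers (the grasp point comes within 6 mm of its axis and less than 9 mm above its top) ((horizontal distance between the grasp point and stud_a below 0.006 m and z of the grasp point in the frame of stud_a below 0.009 m) or (horizontal distance between the grasp point and stud_b below 0.006 m and z of the grasp point in the frame of stud_b below 0.009 m) or (horizontal distance between the grasp point and stud_c below 0.006 m and z of the grasp point in the frame of stud_c below 0.009 m)).
It fails at once if the bowl, bottle, tube or brush is moved more than 30 mm (distance of any of bowl, bottle, tube, brush from where it was at the start of the episode above 0.03 m).
It also fails if it takes over 56 s, if anything falls off the work surface, if the arm or the gripper's body presses on something with over 40 N, if the wrist force passes 120 N, or if a joint passes its speed limit or range.

### The arm

A 7-joint arm with a two-finger parallel gripper is mounted at the origin on the work surface. World frame = base frame: x ahead of the robot, y to its left, z up, the work surface at z = 0. Lengths are in m, angles in rad, forces in N, time in s.
With the tool pointing down it reaches from about 0.425 to 0.875 m from the base axis. Payload 4.7 kg.
Tool frame: the origin (TCP) lies on the centre line of the jaws, within the pads' length; the fingertips stand 19 mm ahead of it and the grasp point (between the pads) is the TCP (ctrl.nose_length is the distance from the TCP to the fingertips, in m); z points along the fingers, x is the direction in which the jaws open and shut, and the axes are right-handed (so a half turn about z gives the same grasp; the last joint's range is limited). The gripper opens to 87 mm and grips with 3 to 60 N. Pads are 19 mm wide; open, the fingers measure 117 mm over their backs; the gripper's body (75 mm by 190 mm) begins 51 mm behind the grasp point.
Start: joints at [1.276, 0.321, -0.07, 1.45, 0.023, 1.371, -0.057], TCP at [0.198, -0.619, 0.242] pointing down, gripper open.
Joint ranges: [-2.86, 2.86], [-0.3, 2.09], [-1.38, 1.24], [0.06, 2.45], [-1.56, 4.7], [0.09, 2.05], [-2.69, 2.69]. Speed limits (rad/s): [2.57, 2.57, 3.14, 3.14, 3.14, 3.14, 3.14].

### API

Orientations are given as a rotation vector (axis times angle).
In Python, from bench import ctrl gives the robot as it stands. The module is installed in compiled form; this text tells all that it offers.
- The arm moves only by the shell command python3 -m crank 'ROWS' [OPENING] [FORCE]. ROWS is a JSON object of lists of equal length, an entry for each row: "dp": the shift along the tool's x, y, z in cm, a list of three; "delta_rot": the turn, a rotation vector about the tool's x, y, z in rad, a list of three. In form: {"dp": [[x, y, z], ...], "delta_rot": [[rx, ry, rz], ...]}. A call has exactly 8 rows; each row shifts and turns the commanded pose from where the row before left it, along the tool's axes as they then stand; what a row does not reach is not made up. A row lasts 1/10 s, in which the tool goes at most 50 mm and 8.59 degrees, less where a joint would pass 70% of its speed; a pose out of reach is approached as far as the arm can. A call with a gripper value outside its range is refused whole. OPENING is the finger opening in cm, from 0 to 8.7, set as the call begins (- or left out, the last holds). The fingers move at their own pace and stop on an object; FORCE is the grip in N (left out, the last holds). Time passes only in rows, so rows that do not move let the fingers close, or fill a call up. It gives the time, the measured TCP pose, the force and the opening at its end, in the units of the state.
- ctrl.get_state(): the state, without advancing time (a new reading comes with each control period).
- ctrl.get_image(name): name is "scene" or "top" or "wrist"; returns the picture (480x640x3 uint8, blue, green, red); there is no depth.
- ctrl.camera_info(name): a dict with "camera_matrix" (3x3 intrinsics, pixels), "xyz" and "orientation" of the camera in the world. Camera axes: x right, y down, z forward; pixel columns grow to the right and rows downward; lengths in m; the calibration is good to about 2 mm. A picture is of the moment at which its call begins: read the wrist's pose just before it. camera_info takes no time and is no camera call; for the wrist camera it gives the pose at the moment of the call.
- ctrl.close_job(): hands the job in, once; it reports no verdict.
The state is a dict: "time": time; "joint_positions": joint angles; "qd": joint speeds; "joint_torque": joint torques, N m; "position": TCP position; "tool_rot": TCP orientation; "ft_force": force on the tool from outside, world axes, zero at the start; "torque": the same for the moment, N m; "grip_width": opening from 0.0 (shut) to 1.0 (fully open).
Only numpy, scipy, OpenCV 4.12 (cv2) and the standard library are available. Lean on these libraries where they do the work, as an engineer would, in place of code of your own. Each camera call takes 0.05 s, during which the arm holds its last target.

## Working session

There is one attempt and no reset: what is moved stays moved. The work goes in short steps, Python scripts to look and compute and a shell command to move; the robot and the scene stay as the last step left them, time stands still between calls to the robot, and variables do not carry over. Pictures are saved under pics/ and viewed, and the job is handed in when it is done.

```bash
mkdir -p pics
python3 - <<'E'
from bench import ctrl
import cv2
s=ctrl.get_state();print(s)
for n in("scene","top","wrist"):
    print(n,ctrl.camera_info(n)); cv2.imwrite(f"pics/{n}0.png",ctrl.get_image(n))
E
```

```text
{'time': 0.0, 'joint_positions': array([ 1.27613709,  0.32181854, -0.07008671,  1.45169687,  0.022627  ,
        1.3708099 , -0.05689841]), 'qd': array([-0.00077014, -0.00017627,  0.00272233,  0.00129389, -0.00175462,
        0.00164876,  0.00051683]), 'joint_torque': array([ 2.33634746e-04, -4.91279769e+01, -4.03612750e-01, -3.12521517e+01,
       -6.37101755e-02,  4.36884561e-02,  1.62156934e-04]), 'position': array([ 0.197304  , -0.61877244,  0.24045343]), 'tool_rot': array([-2.53580036,  1.85277059,  0.00257862]), 'ft_force': array([ 0.63719825, -0.17428837, -0.3106287 ]), 'torque': array([-0.00471797,  0.00733201, -0.00411828]), 'grip_width': 0.997767160049196}
scene {'camera_matrix': array([[515.97425136,   0.        , 321.01346612],
       [  0.        , 515.97425136, 240.02052622],
       [  0.        ,   0.        ,   1.        ]]), 'xyz': array([1.09285666, 0.497779  , 0.81866769]), 'orientation': array([-1.05040479, -2.47178837,  0.99347738])}
top {'camera_matrix': array([[457.98857441,   0.        , 322.44026395],
       [  0.        , 457.98857441, 248.48832841],
       [  0.        ,   0.        ,   1.        ]]), 'xyz': array([0.48943814, 0.01825533, 0.86151363]), 'orientation': array([-2.12919232,  2.14900836, -0.17941655])}
wrist {'camera_matrix': array([[430.91357847,   0.        , 318.26941582],
       [  0.        , 430.91357847, 245.79285009],
       [  0.        ,   0.        ,   1.        ]]), 'xyz': array([ 0.26603164, -0.59721047,  0.38242693]), 'orientation': array([ 2.35761304, -1.72164745, -0.23178901])}
```

View pics/top0.png

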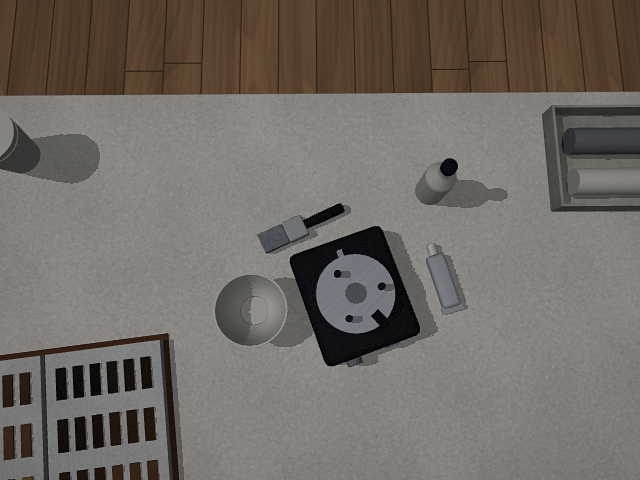

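View pics/scene0.png

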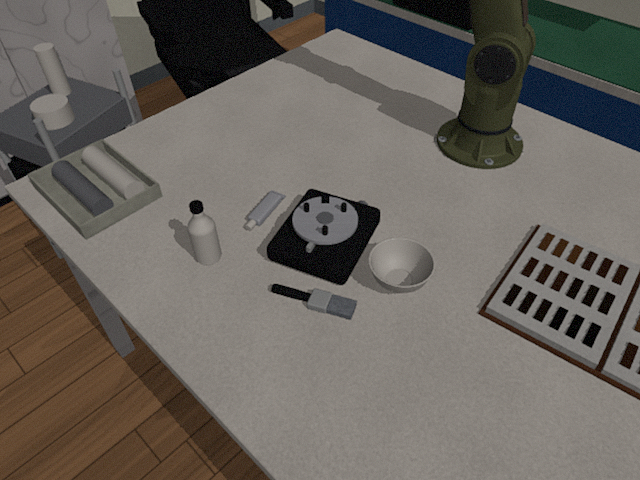

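The top view shows the platter centre near (356,293), key near (340,254) pointing up, notch near (380,318), studs near (338,273), (381,286), (349,318). Enlarging.

```bash
python3 - <<'E'
import cv2
i=cv2.imread("pics/top0.png")[215:375,280:430]
i=cv2.convertScaleAbs(i,alpha=1.5,beta=20)
cv2.imwrite("pics/crop0.png",cv2.resize(i,None,fx=3.7,fy=3.7,interpolation=cv2.INTER_CUBIC))
E
cat > h.py <<'E'
from bench import ctrl
import cv2,numpy as np
from scipy.spatial.transform import Rotation as R
def pix2w(name,u,v,z,info=None):
    c=info or ctrl.camera_info(name);K=c["camera_matrix"];Rm=R.from_rotvec(c["orientation"]).as_matrix()
    d=Rm@np.linalg.inv(K)@np.array([u,v,1.]);o=c["xyz"]
    return o+d*(z-o[2])/d[2]
def w2pix(name,p,info=None):
    c=info or ctrl.camera_info(name);K=c["camera_matrix"];Rm=R.from_rotvec(c["orientation"]).as_matrix()
    q=K@(Rm.T@(np.asarray(p)-c["xyz"]));return q[:2]/q[2]
E
```

```text
(no output)
```

View pics/crop0.png

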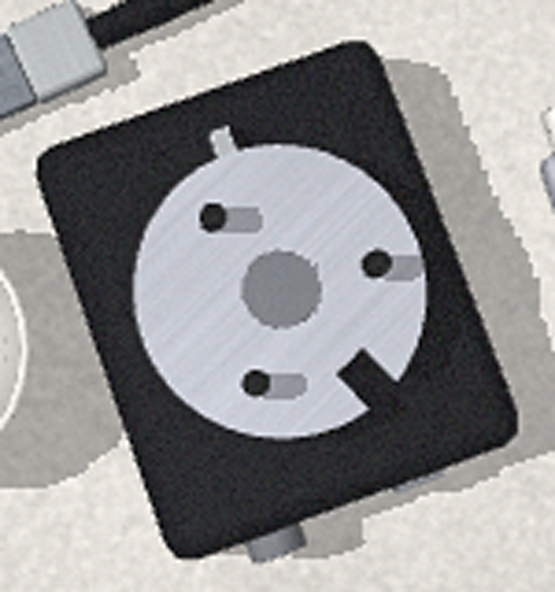

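View pics/wrist0.png

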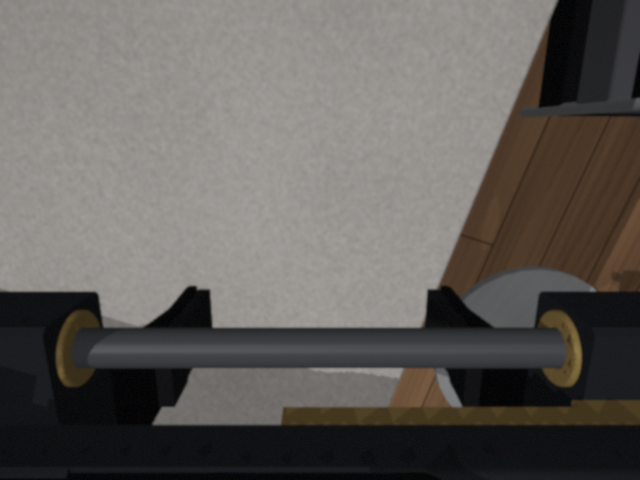

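Run:
```python
from h import *
f=lambda x,y,z:pix2w("top",280+x/3.7,215+y/3.7,z)
hub=f(282,289,.076);print("hub",hub)
ang=lambda p:np.degrees(np.arctan2(*(p-hub)[[1,0]]))
for n,x,y,z in(("key",221,138,.064),("s1",213,217,.093),("s2",377,263,.093),("s3",257,382,.093),("notch",370,378,.073)):
    p=f(x,y,z);print(n,p,ang(p),np.hypot(*(p-hub)[:2]))
for n,u,v,z in (("bottle",449,167,.15),("tube",443,279,.02),("bowl",251,311,.06),("brush",343,208,.01),("brush2",268,240,.01)):print(n,pix2w("top",u,v,z))
for c in((40,160),(370,42),(515,425),(185,555)):
    p=f(*c,.05);print("corner",p)
```

```text
hub [ 0.54015134 -0.04342297  0.076     ]
key [ 0.61292614 -0.01684551  0.064     ] 20.06226077957463 0.07747601774192198
s1 [ 0.5720553  -0.01135208  0.093     ] 45.149498490100804 0.04523720893146556
s2 [ 0.55041574 -0.08545736  0.093     ] -76.27745891022117 0.04326948078905569
s3 [ 0.49756333 -0.0299767   0.093     ] 162.47758075880478 0.0446602845390479
notch [ 0.49909763 -0.08331104  0.073     ] -135.82505387283217 0.057240411500170736
bottle [ 0.73814543 -0.19269078  0.15      ]
tube [ 0.56821531 -0.20844548  0.02      ]
bowl [0.51195725 0.13842798 0.06      ]
brush [ 0.70693463 -0.02682312  0.01      ]
brush2 [0.64600152 0.11590827 0.01      ]
corner [0.60511504 0.07022277 0.05      ]
corner [ 0.66198211 -0.0911423   0.05      ]
corner [ 0.47679051 -0.15408815  0.05      ]
corner [0.41866286 0.00240278 0.05      ]
```

```bash
cat >> h.py <<'E'
hub=np.array([.5402,-.0434]); KEY=np.radians(19.8)
def go(target,yaw=None,n=8):
    s=ctrl.get_state();Rm=R.from_rotvec(s["tool_rot"]).as_matrix()
    d=Rm.T@(np.asarray(target)-s["position"])*100
    y=np.arctan2(Rm[1,0],Rm[0,0])
    print("t",s["time"],"pos",s["position"].round(4),"yaw deg",np.degrees(y).round(1),"tilt",Rm[:,2].round(3),"F",s["ft_force"].round(1),"grip",s["grip_width"])
    print("total dp cm",d.round(2),"per row",(d/n).round(3),"" if yaw is None else f"rz {-(yaw-y):.3f}")
def st(phi,r,d): # radial r, behind (cw) d
    return hub+np.array([r*np.cos(phi)+d*np.sin(phi),r*np.sin(phi)-d*np.cos(phi)])
E
python3 - <<'E'
from h import *
go([*st(np.radians(-76.3),.045,.024),.20],np.radians(-76.3),16)
E
```

```text
t 0.15 pos [ 0.1974 -0.6189  0.2407] yaw deg -72.3 tilt [-0.     0.001 -1.   ] F [0.3 0.8 0.3] grip 1.0035149142218796
total dp cm [-40.08 -47.44   4.13] per row [-2.505 -2.965  0.258] rz 0.070
```

```bash
python3 -m crank '{"dp":[[-1.2,-1.5,0],[-2.5,-3,0],[-2.5,-3,0],[-2.5,-3,0],[-2.5,-3,0],[-2.5,-3,0],[-2.5,-3,0],[-2.5,-3,0]],"delta_rot":[[0,0,0],[0,0,0],[0,0,0],[0,0,0],[0,0,0],[0,0,0],[0,0,0],[0,0,0]]}' 0 20
python3 -m crank '{"dp":[[-2.5,-3,0.2],[-2.5,-3,0.5],[-2.5,-3,0.5],[-2.5,-3,0.5],[-2.5,-3,0.5],[-2.5,-3,0.5],[-2.5,-3,0.5],[-1.3,-1.5,0.5]],"delta_rot":[[0,0,0],[0,0,0.01],[0,0,0.01],[0,0,0.01],[0,0,0.01],[0,0,0.01],[0,0,0.01],[0,0,0.01]]}'
python3 - <<'E'
from h import *
go([*st(np.radians(-76.3),.045,.024),.20],np.radians(-76.3),8)
E
```

```text
time: 0.95
position: [0.3555, -0.3712, 0.2413]
tool_rot: [2.536, -1.853, -0.0]
ft_force: [0.3, 0.0, 0.5]
grip_width: 0.357
time: 1.75
position: [0.5196, -0.1251, 0.2043]
tool_rot: [-2.473, 1.935, 0.0]
ft_force: [-0.4, 0.6, 0.6]
grip_width: 0.004
t 1.75 pos [ 0.5196 -0.1251  0.2043] yaw deg -76.1 tilt [ 0.001  0.001 -1.   ] F [-0.4  0.6  0.6] grip 0.004389404485647192
total dp cm [-2.95 -1.54  0.44] per row [-0.368 -0.193  0.055] rz 0.004
```

```bash
python3 -m crank '{"dp":[[-0.7,-0.4,0.4],[-0.8,-0.4,1],[-0.8,-0.4,1],[-0.65,-0.34,1],[0,0,1],[0,0,1],[0,0,1],[0,0,0]],"delta_rot":[[0,0,0],[0,0,0],[0,0,0],[0,0,0],[0,0,0],[0,0,0],[0,0,0],[0,0,0]]}'
python3 - <<'E'
from h import *
go([*st(np.radians(-76.3),.045,.024),.10],np.radians(-76.3),8)
i=ctrl.get_image("scene");c=cv2.resize(i[170:280,240:410],None,fx=4,fy=4,interpolation=2)
j=ctrl.get_image("wrist")
cv2.imwrite("pics/s1.png",cv2.convertScaleAbs(c,alpha=1.4,beta=20));cv2.imwrite("pics/w1.png",j)
E
```

```text
time: 2.55
position: [0.5249, -0.0973, 0.1387]
tool_rot: [2.468, -1.941, -0.004]
ft_force: [-0.4, -0.2, 0.9]
grip_width: 0.003
t 2.55 pos [ 0.5249 -0.0973  0.1387] yaw deg -76.4 tilt [-0.003  0.001 -1.   ] F [-0.4 -0.2  0.9] grip 0.002788094817823399
total dp cm [-0.37 -0.38  3.87] per row [-0.047 -0.047  0.484] rz -0.001
```

View pics/s1.png

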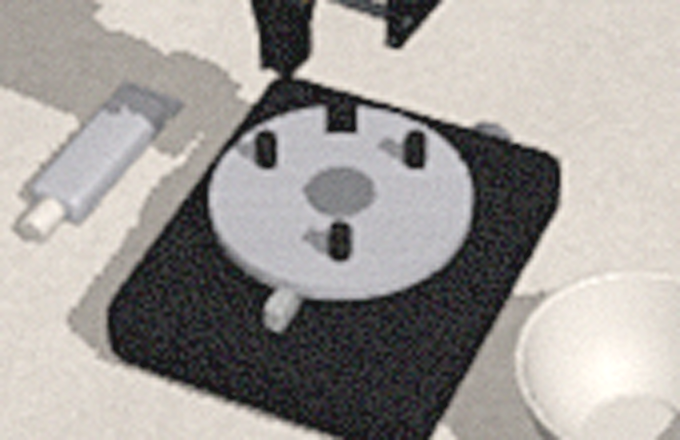

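View pics/w1.png

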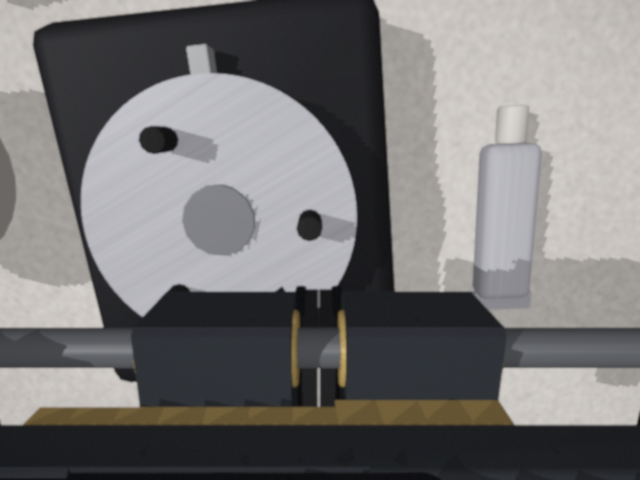

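The wrist view shows hub centre near (219,219), stud_a's top near (310,222), key near (201,60), and the fingers clear on the clockwise side of stud_a. I'll check the numbers, then descend.

```bash
python3 - <<'E'
from h import *
print(pix2w("wrist",219,219,.076),pix2w("wrist",310,216,.093),pix2w("wrist",157,138,.093),pix2w("wrist",201,47,.064))
E
python3 -m crank '{"dp":[[-0.1,-0.1,0],[-0.1,-0.1,0.6],[-0.1,-0.1,0.6],[-0.05,0,0.6],[0,0,0.6],[0,0,0.6],[0,0,0.6],[0,0,0.3]],"delta_rot":[[0,0,0],[0,0,0],[0,0,0],[0,0,0],[0,0,0],[0,0,0],[0,0,0],[0,0,0]]}'
python3 - <<'E'
from h import *
go([*st(np.radians(-76.3),.045,.0165),.10],np.radians(-76.3),8)
i=ctrl.get_image("scene");c=cv2.resize(i[170:280,240:410],None,fx=4,fy=4,interpolation=2)
cv2.imwrite("pics/s2.png",cv2.convertScaleAbs(c,alpha=1.4,beta=20))
E
```

```text
[ 0.54323671 -0.04320943  0.076     ] [ 0.55853662 -0.08550509  0.093     ] [ 0.57602011 -0.01435453  0.093     ] [ 0.618756   -0.01839742  0.064     ]
time: 3.45
position: [0.5278, -0.0928, 0.1007]
tool_rot: [2.47, -1.941, -0.001]
ft_force: [-0.3, 0.8, -0.3]
grip_width: 0.006
t 3.45 pos [ 0.5278 -0.0928  0.1007] yaw deg -76.3 tilt [-0.001  0.    -1.   ] F [-0.3  0.8 -0.3] grip 0.0055918169113179815
total dp cm [-0.   -0.72  0.07] per row [-0.    -0.091  0.008] rz -0.000
```

View pics/s2.png

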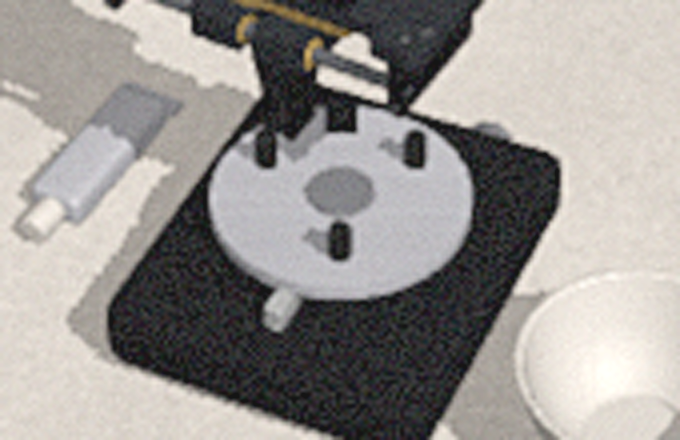

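```bash
python3 -m crank '{"dp":[[0,-0.4,0],[0,-0.34,0],[0.113,-0.365,0],[0.113,-0.365,0],[0.113,-0.365,0],[0.113,-0.365,0],[0.113,-0.365,0],[0.113,-0.365,0]],"delta_rot":[[0,0,0],[0,0,0],[0,0,-0.08],[0,0,-0.08],[0,0,-0.08],[0,0,-0.08],[0,0,-0.08],[0,0,-0.08]]}'
python3 - <<'E'
from h import *
y=-76.3+np.degrees(.48);go([*st(np.radians(y),.045,.016),.10],np.radians(y),8)
i=ctrl.get_image("scene");c=cv2.resize(i[170:280,240:410],None,fx=4,fy=4,interpolation=2)
cv2.imwrite("pics/s3.png",cv2.convertScaleAbs(c,alpha=1.4,beta=20))
E
```

```text
time: 4.3
position: [0.5581, -0.0882, 0.1018]
tool_rot: [2.862, -1.294, -0.0]
ft_force: [-0.9, -1.7, 1.0]
grip_width: 0.003
t 4.3 pos [ 0.5581 -0.0882  0.1018] yaw deg -48.6 tilt [-0.    -0.001 -1.   ] F [-0.9 -1.7  1. ] grip 0.0027994832721492872
total dp cm [-0.05 -0.    0.18] per row [-0.006 -0.     0.023] rz 0.003
```

View pics/s3.png

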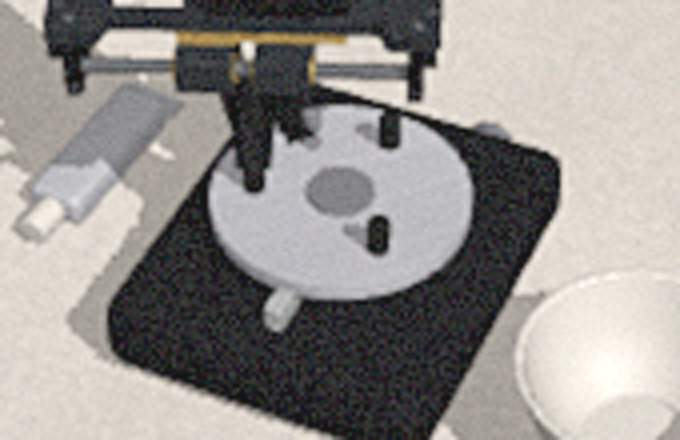

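The platter turns with the finger (other studs now at (390,128), (378,235)). Continuing the orbit.

```bash
for k in 1; do python3 -m crank '{"dp":[[0.113,-0.365,0.03],[0.113,-0.365,0.03],[0.113,-0.365,0.03],[0.113,-0.365,0.03],[0.113,-0.365,0.03],[0.113,-0.365,0],[0.113,-0.365,0],[0.113,-0.365,0]],"delta_rot":[[0,0,-0.08],[0,0,-0.08],[0,0,-0.08],[0,0,-0.08],[0,0,-0.08],[0,0,-0.08],[0,0,-0.08],[0,0,-0.08]]}'; done
python3 - <<'E'
from h import *
y=-76.3+np.degrees(1.12);go([*st(np.radians(y),.045,.016),.10],np.radians(y),8)
E
```

```text
time: 5.15
position: [0.5817, -0.0694, 0.1005]
tool_rot: [3.123, -0.331, 0.002]
ft_force: [-0.0, -2.2, 0.2]
grip_width: 0.005
t 5.15 pos [ 0.5817 -0.0694  0.1005] yaw deg -12.1 tilt [ 0.001 -0.001 -1.   ] F [-0.  -2.2  0.2] grip 0.0051178508118796566
total dp cm [-0.1  -0.07  0.05] per row [-0.012 -0.009  0.006] rz 0.001
```

```bash
python3 -m crank '{"dp":[[0.09,-0.375,0],[0.09,-0.375,0],[0.1,-0.365,0],[0.113,-0.365,0],[0.113,-0.365,0],[0.113,-0.365,0],[0.113,-0.365,0],[0.113,-0.365,0]],"delta_rot":[[0,0,-0.08],[0,0,-0.08],[0,0,-0.08],[0,0,-0.08],[0,0,-0.08],[0,0,-0.08],[0,0,-0.08],[0,0,-0.08]]}'
python3 - <<'E'
from h import *
y=-76.3+np.degrees(1.76);go([*st(np.radians(y),.045,.016),.10],np.radians(y),8)
cv2.imwrite("pics/t4.png",cv2.convertScaleAbs(cv2.resize(ctrl.get_image("top")[215:375,280:430],None,fx=3.7,fy=3.7,interpolation=2),alpha=1.5,beta=20))
cv2.imwrite("pics/w4.png",ctrl.get_image("wrist"))
E
```

```text
time: 5.95
position: [0.5887, -0.0396, 0.1007]
tool_rot: [3.068, 0.668, 0.004]
ft_force: [1.4, -1.4, 1.0]
grip_width: 0.002
t 5.95 pos [ 0.5887 -0.0396  0.1007] yaw deg 24.6 tilt [ 0.003 -0.001 -1.   ] F [ 1.4 -1.4  1. ] grip 0.0022794855660667047
total dp cm [-0.07 -0.07  0.07] per row [-0.009 -0.009  0.009] rz 0.001
```

View pics/w4.png

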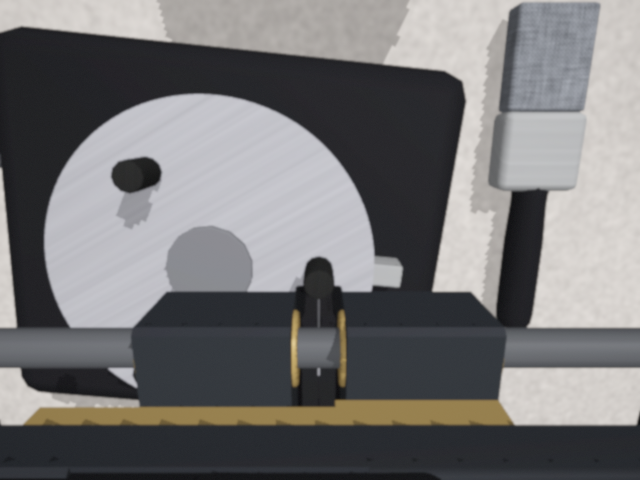

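View pics/t4.png

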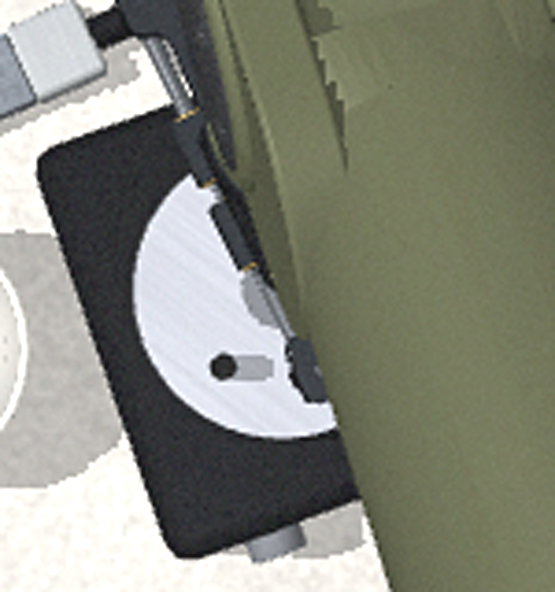

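```bash
cat >> h.py <<'E'
def ang(p): return np.degrees(np.arctan2(p[1]-hub[1],p[0]-hub[0]))
E
python3 - <<'E'
from h import *
p=pix2w("top",280+224/3.7,215+366/3.7,.093);print(p,"b",ang(p),"platter off",(ang(p)+180-19.8+180)%360-180)
p=pix2w("wrist",319,274,.093);print(p,ang(p)-60-19.8)
E
```

```text
[ 0.50480882 -0.01528816  0.093     ] b 141.53925491421347 platter off -58.26074508578654
[ 0.58059168 -0.02009022  0.093     ] -49.81103268479093
```

```bash
python3 -m crank '{"dp":[[0.095,-0.375,0],[0.095,-0.375,0],[0.105,-0.365,0],[0.113,-0.365,0],[0.113,-0.365,0],[0.113,-0.365,0],[0.113,-0.365,0],[0.113,-0.365,0]],"delta_rot":[[0,0,-0.08],[0,0,-0.08],[0,0,-0.08],[0,0,-0.08],[0,0,-0.08],[0,0,-0.08],[0,0,-0.08],[0,0,-0.08]]}'
python3 - <<'E'
from h import *
y=-76.3+np.degrees(2.40);go([*st(np.radians(y),.045,.016),.10],np.radians(y),8)
cv2.imwrite("pics/t5.png",cv2.convertScaleAbs(cv2.resize(ctrl.get_image("top")[215:375,280:430],None,fx=3.7,fy=3.7,interpolation=2),alpha=1.5,beta=20))
cv2.imwrite("pics/w5.png",ctrl.get_image("wrist"))
i=ctrl.get_image("scene");c=cv2.resize(i[170:280,240:410],None,fx=4,fy=4,interpolation=2)
cv2.imwrite("pics/s5.png",cv2.convertScaleAbs(c,alpha=1.4,beta=20))
E
```

```text
time: 6.85
position: [0.5758, -0.0115, 0.1005]
tool_rot: [2.704, 1.598, 0.003]
ft_force: [2.5, -0.7, 1.0]
grip_width: 0.003
t 6.85 pos [ 0.5758 -0.0115  0.1005] yaw deg 61.2 tilt [ 0.002  0.    -1.   ] F [ 2.5 -0.7  1. ] grip 0.003085972539111828
total dp cm [-0.01  0.02  0.05] per row [-0.001  0.002  0.006] rz -0.001
```

View pics/t5.png

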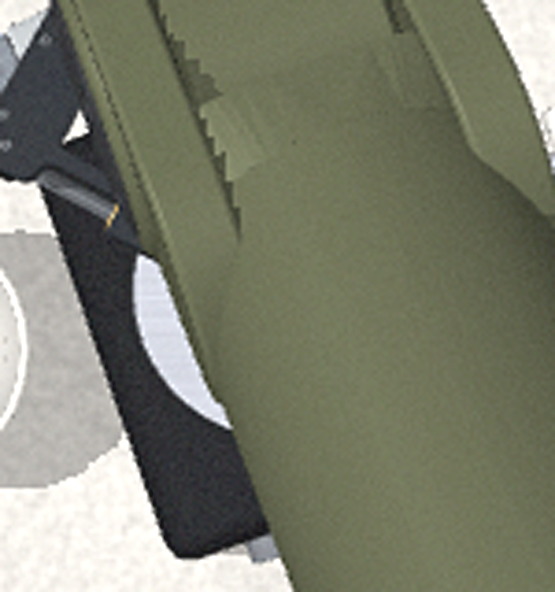

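View pics/s5.png

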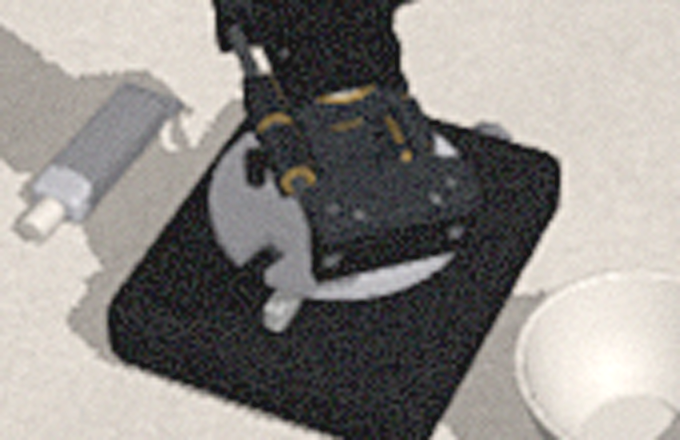

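View pics/w5.png

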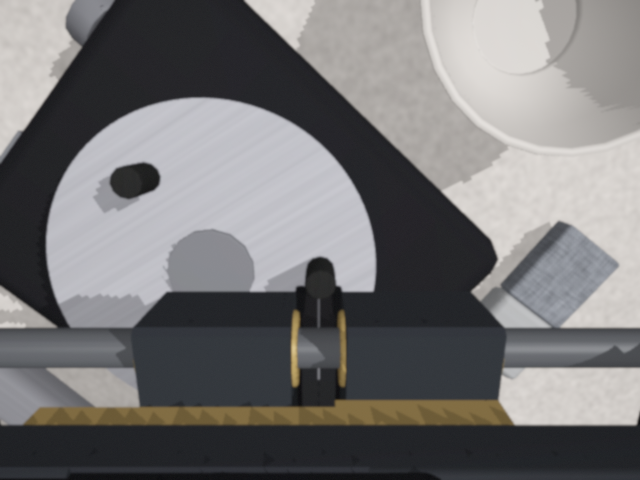

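Run:
```python
from h import *
i=cv2.imread("pics/s5.png")[200:360,190:350]
cv2.imwrite("pics/s5z.png",cv2.resize(i,None,fx=3.5,fy=3.5,interpolation=2))
h2=pix2w("wrist",210,272,.076);print(h2)
p=pix2w("wrist",127,182,.093);a=np.degrees(np.arctan2(p[1]-h2[1],p[0]-h2[0]));print(p,a+180-19.8,ang(p)+180-19.8)
```

```text
[ 0.54069819 -0.0422711   0.076     ]
[ 0.49645637 -0.0428466   0.093     ] -19.054735659340754 339.47519167131964
```

View pics/s5z.png

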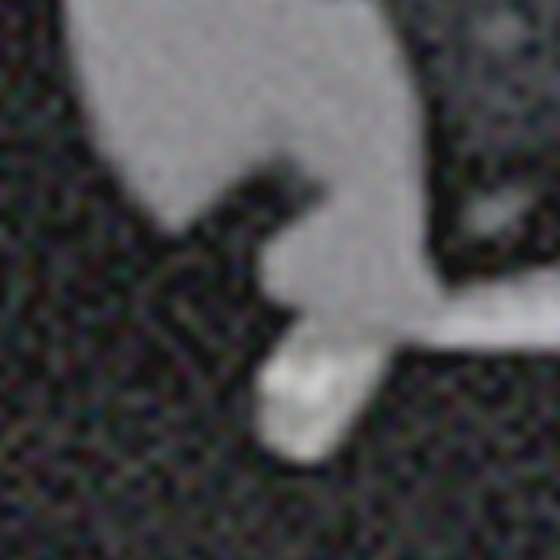

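Offset is about -20.5°. I'll push 0.30 rad more and look again.

```bash
python3 -m crank '{"dp":[[0.074,-0.227,0],[0.074,-0.227,0],[0.074,-0.227,0],[0.074,-0.227,0],[0.074,-0.227,0],[0.074,-0.227,0],[0,0,0],[0,0,0]],"delta_rot":[[0,0,-0.05],[0,0,-0.05],[0,0,-0.05],[0,0,-0.05],[0,0,-0.05],[0,0,-0.05],[0,0,0],[0,0,0]]}'
python3 - <<'E'
from h import *
y=-76.3+np.degrees(2.70);go([*st(np.radians(y),.045,.016),.10],np.radians(y),8)
cv2.imwrite("pics/w6.png",ctrl.get_image("wrist"))
i=ctrl.get_image("scene");c=cv2.resize(i[210:270,280:360],None,fx=9,fy=9,interpolation=2)
cv2.imwrite("pics/s6.png",cv2.convertScaleAbs(c,alpha=1.4,beta=20))
E
```

```text
time: 7.8
position: [0.564, -0.0026, 0.1001]
tool_rot: [2.438, 1.981, -0.0]
ft_force: [0.9, -1.1, 1.0]
grip_width: 0.004
t 7.8 pos [ 0.564  -0.0026  0.1001] yaw deg 78.2 tilt [-0. -0. -1.] F [ 0.9 -1.1  1. ] grip 0.004253287968730097
total dp cm [0.03 0.09 0.01] per row [0.004 0.011 0.001] rz -0.004
```

View pics/s6.png

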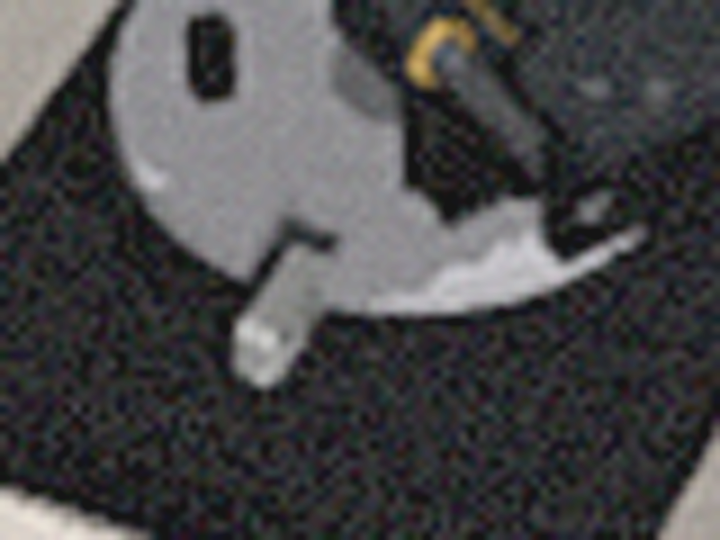

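View pics/w6.png

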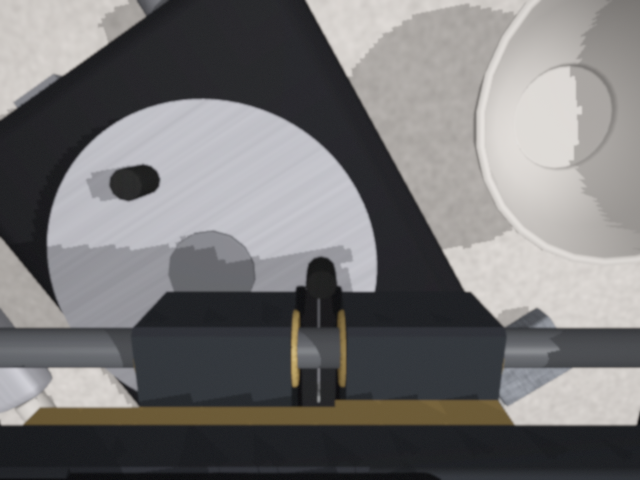

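Run:
```python
from h import *
p=pix2w("scene",303.6,212.4,.093);print("c",p,ang(p)+60-19.8)
p=pix2w("wrist",128,183,.093);print("b",p,ang(p)+180-19.8)
h2=pix2w("wrist",211,273,.076);print(h2);print(np.degrees(np.arctan2(p[1]-h2[1],p[0]-h2[0]))+180-19.8)
# overlay
i=cv2.imread("pics/s6.png")
def dr(pts,col):
    q=np.array([(w2pix("scene",p)-[280,210])*9 for p in pts]).astype(int);cv2.polylines(i,[q],False,col,1)
def loc(a,r,t,z): return [hub[0]+r*np.cos(a)-t*np.sin(a),hub[1]+r*np.sin(a)+t*np.cos(a),z]
k=KEY;dr([loc(k,.052,.005,.064),loc(k,.082,.005,.064),loc(k,.082,-.005,.064),loc(k,.052,-.005,.064)],(0,0,255))
for off,c in((-3.5,(0,255,0)),(0,(255,255,0))):
    a=k+np.radians(off);dr([loc(a,.067,.009,.073),loc(a,.046,.009,.073),loc(a,.046,-.009,.073),loc(a,.067,-.009,.073)],c)
cv2.imwrite("pics/s6o.png",i)
```

```text
c [ 0.57500212 -0.06917433  0.093     ] 3.6764773011950176
b [ 0.49873657 -0.05576601  0.093     ] -3.193364973500639
[ 0.54086421 -0.04204611  0.076     ]
-1.7608874277003004
```

View pics/s6o.png

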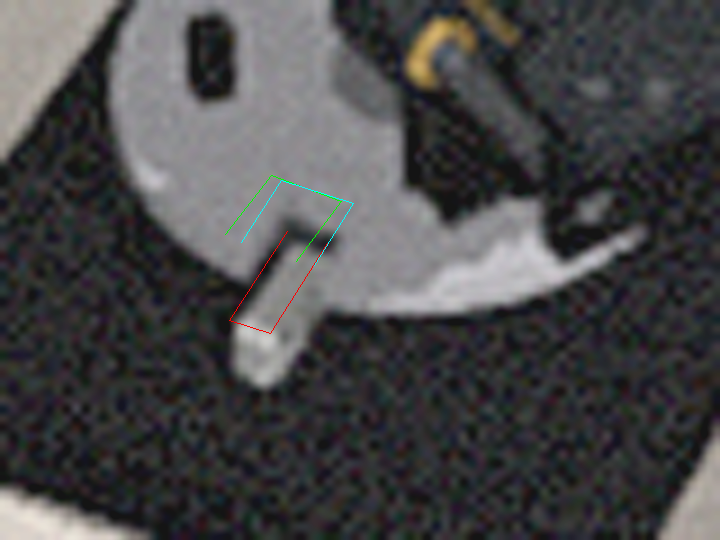

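Run:
```python
from h import *
print("hub scene",pix2w("scene",240+340/4,170+191/4,.076), "pred pix in crop",(w2pix("scene",[*hub,.076])-[240,170])*4)
i=cv2.imread("pics/scene0.png")[210:270,280:360]
cv2.imwrite("pics/s0z.png",cv2.convertScaleAbs(cv2.resize(i,None,fx=9,fy=9,interpolation=2),alpha=1.4,beta=20))
```

```text
hub scene [ 0.54364559 -0.03882839  0.076     ] pred pix in crop [338.26390826 183.42902514]
```

View pics/s0z.png

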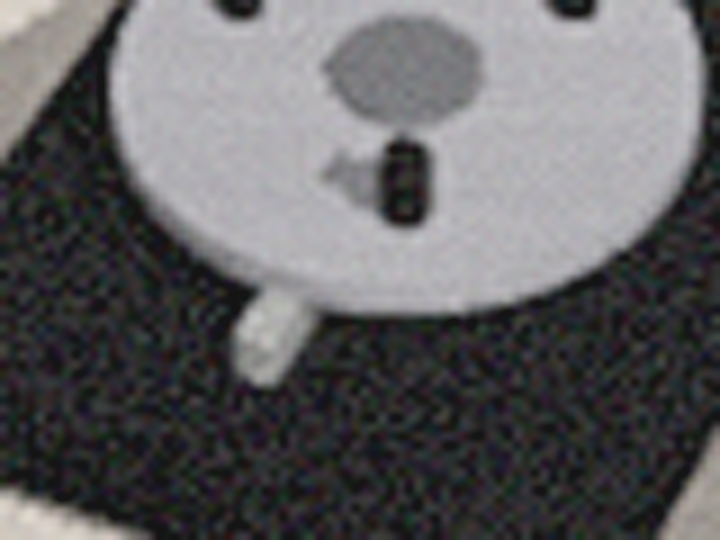

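Run:
```python
from h import *
hs=pix2w("scene",325,217.8,.076)[:2];print(hs)
i=cv2.imread("pics/s6.png")
def dr(pts,col):
    q=np.array([(w2pix("scene",p)-[280,210]+.5)*9 for p in pts]).astype(int);cv2.polylines(i,[q],False,col,1)
def loc(a,r,t,z): return [hs[0]+r*np.cos(a)-t*np.sin(a),hs[1]+r*np.sin(a)+t*np.cos(a),z]
k=KEY;dr([loc(k,.052,.005,.064),loc(k,.082,.005,.064),loc(k,.082,-.005,.064),loc(k,.052,-.005,.064)],(0,0,255))
for off,c in((-3.5,(0,255,0)),(0,(255,255,0))):
    a=k+np.radians(off);dr([loc(a,.067,.009,.073),loc(a,.046,.009,.073),loc(a,.046,-.009,.073),loc(a,.067,-.009,.073)],c)
cv2.imwrite("pics/s6p.png",i)
```

```text
[ 0.54375259 -0.03872528]
```

View pics/s6p.png

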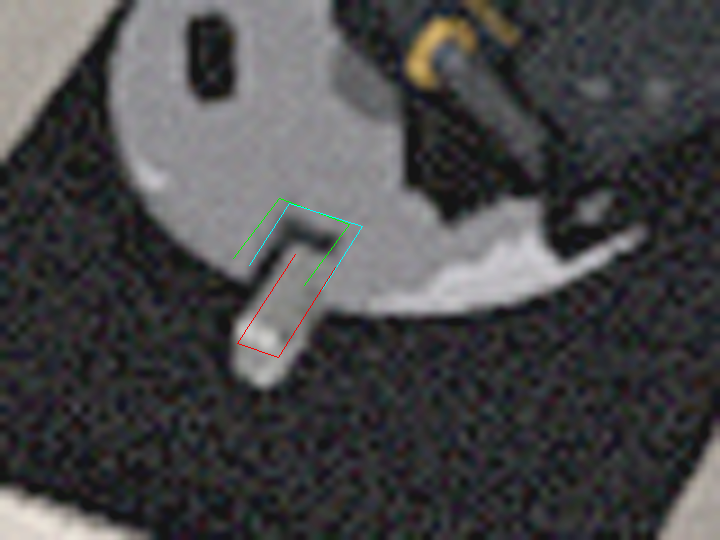

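The notch is about 3.5° short (green outline fits). One more 0.055 rad nudge, then back off, lift and check from above.

```bash
python3 -m crank '{"dp":[[0.04,-0.125,0],[0.04,-0.125,0],[0,0,0],[0,0,0],[0,0.3,0],[0,0.4,-0.1],[0,0.3,-1],[0,0,-2]],"delta_rot":[[0,0,-0.028],[0,0,-0.027],[0,0,0],[0,0,0],[0,0,0],[0,0,0],[0,0,0],[0,0,0]]}'
python3 - <<'E'
from h import *
go([*hub,.14],np.radians(20),8)
cv2.imwrite("pics/w7.png",ctrl.get_image("wrist"))
i=ctrl.get_image("scene");c=cv2.resize(i[200:260,280:360],None,fx=9,fy=9,interpolation=2)
cv2.imwrite("pics/s7.png",cv2.convertScaleAbs(c,alpha=1.4,beta=20))
E
```

```text
time: 8.7
position: [0.571, -0.0025, 0.1306]
tool_rot: [-2.377, -2.05, 0.002]
ft_force: [0.2, -0.6, 0.7]
grip_width: 0.005
t 8.7 pos [ 0.571  -0.0025  0.1306] yaw deg 81.5 tilt [-0.003  0.001 -1.   ] F [ 0.2 -0.6  0.7] grip 0.005372019626816601
total dp cm [-4.5  -2.45 -0.93] per row [-0.562 -0.306 -0.117] rz 1.074
```

View pics/s7.png

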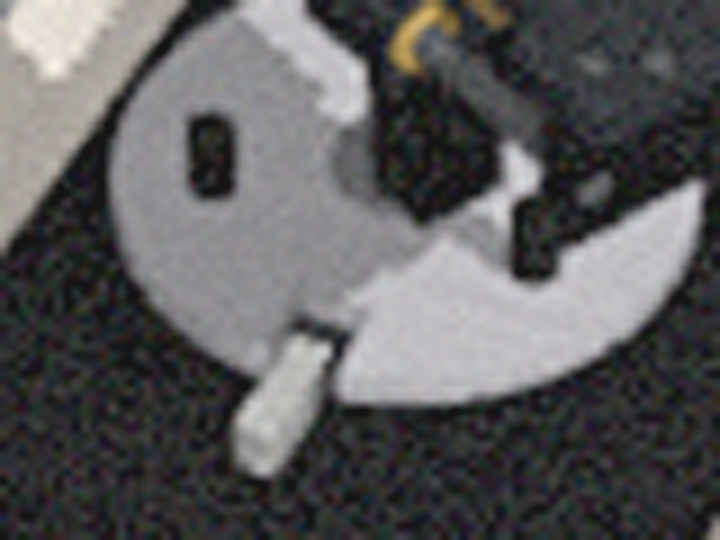

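View pics/w7.png

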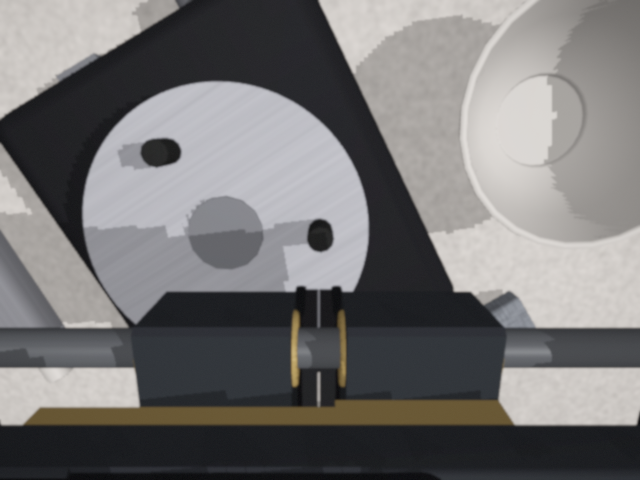

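Run:
```python
from h import *
hs=pix2w("scene",325,217.8,.076)[:2]
def A(p,o): return np.degrees(np.arctan2(p[1]-o[1],p[0]-o[0]))
for n,x,y,o in(("c",211,122,60),("a",535,210,-60)):
    p=pix2w("scene",280+x/9-.4,200+y/9-.4,.093);print(n,A(p,hs)+o-19.8,np.hypot(*(p[:2]-hs)))
h2=pix2w("wrist",226,233,.076)[:2];print(h2)
for n,x,y,o in(("b",154,152,180),("a",319.5,236,-60)):
    p=pix2w("wrist",x,y,.093);print(n,A(p,h2)+o-19.8,np.hypot(*(p[:2]-h2)))
i=cv2.imread("pics/s7.png")
def dr(pts,col):
    q=np.array([(w2pix("scene",p)-[280,200]+.5)*9 for p in pts]).astype(int);cv2.polylines(i,[q],False,col,1)
def loc(a,r,t,z): return [hs[0]+r*np.cos(a)-t*np.sin(a),hs[1]+r*np.sin(a)+t*np.cos(a),z]
k=KEY;dr([loc(k,.052,.005,.064),loc(k,.082,.005,.064),loc(k,.082,-.005,.064),loc(k,.052,-.005,.064)],(0,0,255))
for off,c in((0,(255,255,0)),(4,(0,255,0))):
    a=k+np.radians(off);dr([loc(a,.067,.009,.073),loc(a,.046,.009,.073),loc(a,.046,-.009,.073),loc(a,.067,-.009,.073)],c)
cv2.imwrite("pics/s7p.png",i[200:500,150:450].repeat(2,0).repeat(2,1))
```

```text
c -1.2499599265809387 0.04482515752830455
a 5.059596642579319 0.0430714276350689
[ 0.54438251 -0.04168428]
b 3.705460723743908 0.045578162513014
a 5.353782817724234 0.04454326276646585
```

View pics/s7p.png

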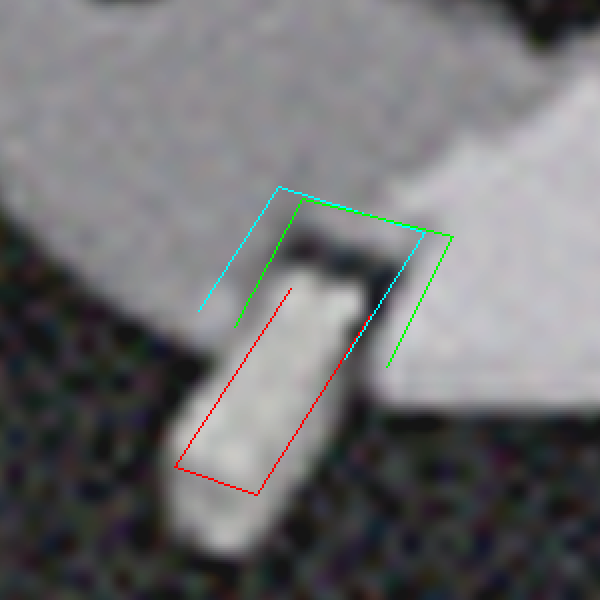

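Ambiguous estimates (-1° to +5°). I'll move the hand aside for a clear top view.

```bash
python3 -m crank '{"dp":[[0,0,-2],[0,0,-4],[-4,0,-3],[-4.5,0,0],[-4.5,0,0],[-4.5,0,0],[-4.5,0,0],[-2,0,0]],"delta_rot":[[0,0,0],[0,0,0],[0,0,0.1],[0,0,0.1],[0,0,0.1],[0,0,0.1],[0,0,0.1],[0,0,0]]}'
python3 - <<'E'
from h import *
i=ctrl.get_image("top");cv2.imwrite("pics/t8full.png",i)
i=i[235:345,300:410]
cv2.imwrite("pics/t8.png",cv2.convertScaleAbs(cv2.resize(i,None,fx=5.4,fy=5.4,interpolation=2),alpha=1.5,beta=20))
E
```

```text
time: 9.6
position: [0.4816, -0.2279, 0.2207]
tool_rot: [2.818, 1.386, -0.003]
ft_force: [0.0, -0.7, -0.6]
grip_width: 0.008
```

View pics/t8.png

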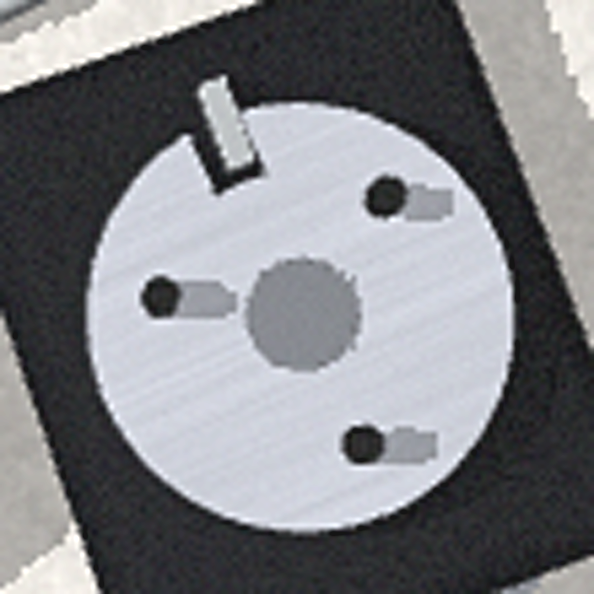

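Run:
```python
from h import *
f=lambda x,y,z:pix2w("top",300+x/5.4-.4,235+y/5.4-.4,z)
h=f(303,314,.076);print(h)
def A(p): return np.degrees(np.arctan2(p[1]-h[1],p[0]-h[0]))
for n,x,y,o in(("c",385,195,60),("a",160,297,-60),("b",364,444,180)):
    p=f(x,y,.093);print(n,(A(p)+o+180)%360-180,p, np.hypot(*(p-h)[:2]))
for n,x,y in(("nb",240,180),("nrim",220,125)): print(n,A(f(x,y,.073)))
for x,y in((210,82),(241,165)):print("key",A(f(x,y,.064)))
```

```text
[ 0.54077377 -0.04257149  0.076     ]
c 24.911052117778468 [ 0.57651919 -0.0676835   0.093     ] 0.043684641203938016
a 24.282411828355066 [0.54533895 0.00302411 0.093     ] 0.04582357527329625
b 21.959870027265964 [ 0.49961706 -0.05916636  0.093     ] 0.04437639110555202
nb 23.78718194702631
nrim 22.40235157987679
key 19.963173874605122
key 20.267955015649513
```

The top view shows the notch ~3.5° past the key counter-clockwise (notch 23.5°, key 20°). I'll nudge stud_b back clockwise from its other side.

```bash
sed -i 's/^hub=.*/hub=np.array([.5405,-.0430]); KEY=np.radians(19.8)/' h.py
cat >> h.py <<'E'
def tf(yaw,x,y): return hub+np.array([np.cos(yaw)*x+np.sin(yaw)*y,np.sin(yaw)*x-np.cos(yaw)*y])
E
python3 - <<'E'
from h import *
y=np.radians(21)
print(tf(y,-.045,.028));go([*tf(y,-.045,.028),.14],y)
E
```

```text
[ 0.50852318 -0.08526681]
t 9.65 pos [ 0.4803 -0.2296  0.2205] yaw deg 52.4 tilt [-0.003 -0.003 -1.   ] F [ 0.3 -2.5  0.2] grip 0.007237095299105683
total dp cm [13.18 -6.57  8.  ] per row [ 1.648 -0.821  1.   ] rz 0.548
```

```bash
python3 -m crank '{"dp":[[3.3,-1.64,0],[3.3,-1.64,0],[3.3,-1.64,1],[3.3,-1.64,2],[0,0,2],[0,0,2],[0,0,1],[0,0,0]],"delta_rot":[[0,0,0],[0,0,0],[0,0,0],[0,0,0.137],[0,0,0.137],[0,0,0.137],[0,0,0.137],[0,0,0]]}'
python3 - <<'E'
from h import *
y=np.radians(21)
go([*tf(y,-.045,.024),.10],y)
y=np.radians(20);print(tf(y,-.045,.017))
E
```

```text
time: 10.45
position: [0.5104, -0.0783, 0.1403]
tool_rot: [-3.083, -0.594, 0.004]
ft_force: [-0.2, 0.4, 0.3]
grip_width: 0.004
t 10.45 pos [ 0.5104 -0.0783  0.1403] yaw deg 21.8 tilt [-0.003  0.001 -1.   ] F [-0.2  0.4  0.3] grip 0.004164883787903998
total dp cm [-0.42  0.18  4.03] per row [-0.052  0.023  0.504] rz 0.014
[ 0.50402817 -0.07436568]
```

```bash
python3 -m crank '{"dp":[[-0.2,0.2,0],[-0.2,0.2,0],[0,0,0.8],[0,0,0.8],[0,0,0.8],[0,0,0.8],[0,0,0.8],[0,0,0]],"delta_rot":[[0,0,0.014],[0,0,0],[0,0,0],[0,0,0],[0,0,0],[0,0,0],[0,0,0],[0,0,0]]}'
python3 - <<'E'
from h import *
y=np.radians(20);
go([*tf(y,-.045,.017),.10],y)
cv2.imwrite("pics/w9.png",ctrl.get_image("wrist"))
E
```

```text
time: 11.25
position: [0.5082, -0.0843, 0.1003]
tool_rot: [-3.088, -0.572, 0.003]
ft_force: [-0.7, 0.2, 0.4]
grip_width: 0.008
t 11.25 pos [ 0.5082 -0.0843  0.1003] yaw deg 21.0 tilt [-0.002  0.001 -1.   ] F [-0.7  0.2  0.4] grip 0.00835731059009163
total dp cm [-0.03 -1.08  0.03] per row [-0.004 -0.135  0.004] rz 0.017
```

View pics/w9.png

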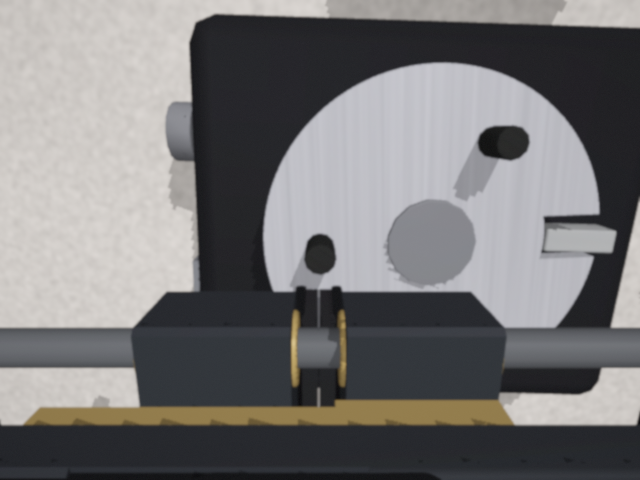

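The wrist view now shows notch and key together at about (575,237), with a bigger gap on the upper side. Nudging 10 mm tool -y in small rows.

```bash
python3 -m crank '{"dp":[[0,-0.2,0],[0,-0.2,0],[0,-0.2,0],[0,-0.2,0],[0,-0.1,0],[0,-0.1,0],[0,0,0],[0,0,0]],"delta_rot":[[0,0,0],[0,0,0],[0,0,0],[0,0,0.017],[0,0,0],[0,0,0],[0,0,0],[0,0,0]]}'
python3 - <<'E'
from h import *
y=np.radians(20);
go([*tf(y,-.045,.017),.10],y)
j=ctrl.get_image("wrist");cv2.imwrite("pics/w10.png",cv2.resize(j[180:310,470:640],None,fx=4,fy=4,interpolation=2))
E
```

```text
time: 12.1
position: [0.5056, -0.0753, 0.1017]
tool_rot: [3.094, 0.545, -0.0]
ft_force: [-1.1, -0.9, -0.1]
grip_width: 0.006
t 12.1 pos [ 0.5056 -0.0753  0.1017] yaw deg 20.0 tilt [ 0. -0. -1.] F [-1.1 -0.9 -0.1] grip 0.00578107928050815
total dp cm [-0.12 -0.14  0.17] per row [-0.014 -0.018  0.022] rz -0.000
```

View pics/w10.png

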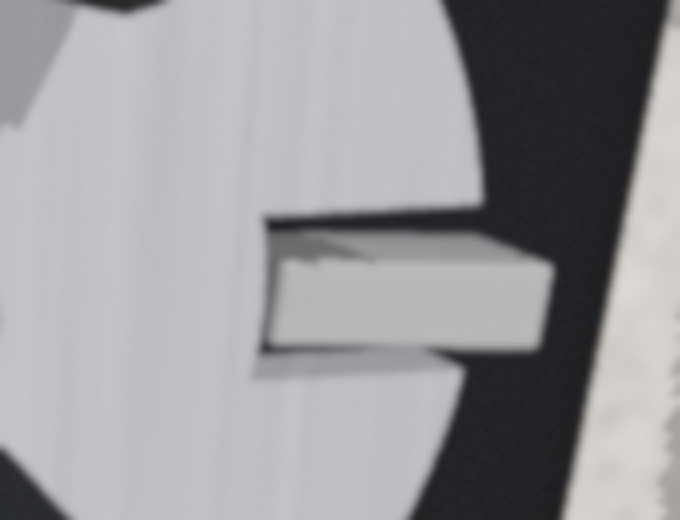

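Run:
```python
from h import *
f=lambda x,y,z:pix2w("wrist",470+x/4-.4,180+y/4-.4,z)
u=np.array([-np.sin(KEY),np.cos(KEY)])
h=pix2w("wrist",0,0,.076)
r=lambda p:np.array([(p[:2]-hub)@[np.cos(KEY),np.sin(KEY)],(p[:2]-hub)@u])*1000
for n,x,y,z in(("nU in",265,216,.073),("nU out",484,205,.073),("nL in",252,379,.073),("nL out",465,370,.073),("kU in",285,259,.064),("kU out",553,265,.064),("kL in",268,349,.064),("kL out",540,352,.064)):print(n,r(f(x,y,z)).round(1))
```

```text
nU in [45.1 12. ]
nU out [67.2 13.3]
nL in [46.1 -5.5]
nL out [68.2 -4.4]
kU in [52.6  5.1]
kU out [81.6  4.5]
kL in [52.2 -5.1]
kL out [82.  -5.3]
```

Notch is still ~3.7 mm to the counter-clockwise side; contact has barely begun. Pushing 3 mm more.

```bash
python3 -m crank '{"dp":[[0,-0.05,0],[0,-0.05,0],[0,-0.05,0],[0,-0.05,0],[0,-0.05,0],[0,-0.05,0],[0,0,0],[0,0,0]],"delta_rot":[[0,0,0],[0,0,0],[0,0,0],[0,0,0],[0,0,0],[0,0,0],[0,0,0],[0,0,0]]}'
python3 - <<'E'
from h import *
y=np.radians(20);
go([*tf(y,-.045,.017),.10],y)
j=ctrl.get_image("wrist");cv2.imwrite("pics/w11.png",cv2.resize(j[180:310,470:640],None,fx=4,fy=4,interpolation=2))
E
```

```text
time: 12.95
position: [0.5044, -0.0724, 0.1017]
tool_rot: [3.094, 0.545, -0.0]
ft_force: [-0.9, -1.5, 0.7]
grip_width: 0.008
t 12.95 pos [ 0.5044 -0.0724  0.1017] yaw deg 20.0 tilt [-0. -0. -1.] F [-0.9 -1.5  0.7] grip 0.00784078049657027
total dp cm [-0.1   0.17  0.17] per row [-0.013  0.021  0.021] rz -0.000
```

View pics/w11.png

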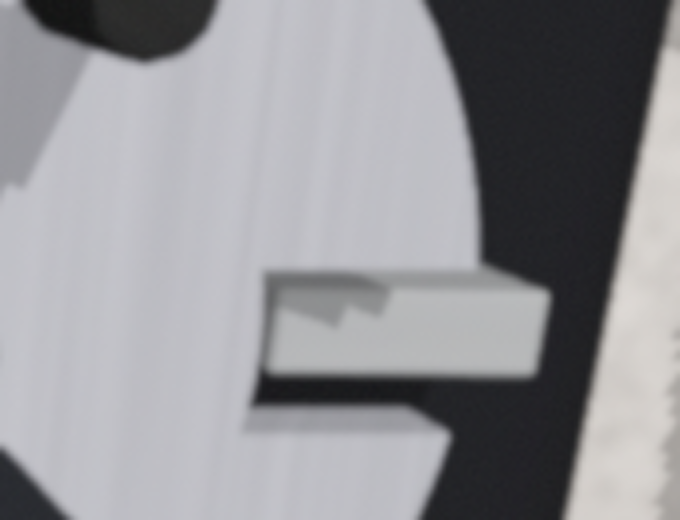

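Run:
```python
from h import *
f=lambda x,y,z:pix2w("wrist",470+x/4-.4,180+y/4-.4,z)
u=np.array([-np.sin(KEY),np.cos(KEY)])
r=lambda p:np.array([(p[:2]-hub)@[np.cos(KEY),np.sin(KEY)],(p[:2]-hub)@u])*1000
for n,x,y,z in(("nU in",265,270,.073),("nU out",480,266,.073),("nL in",242,432,.073),("nL out",451,433,.073),("kU in",285,286,.064),("kU out",550,293,.064),("kL in",265,374,.064),("kL out",536,378,.064)):print(n,r(f(x,y,z)).round(1))
```

```text
nU in [45.8  9.5]
nU out [67.7 10. ]
nL in [45.8 -8.2]
nL out [67.8 -8.2]
kU in [52.9  5.2]
kU out [81.7  4.5]
kL in [52.1 -4.8]
kL out [81.9 -5.2]
```

Notch centre is now 0.7 mm from the key's centreline. Backing off, rising, and going over the hub.

```bash
python3 -m crank '{"dp":[[0,0.3,0],[0,0.3,0],[0,0,-1.5],[0,0,-1.5],[0,0,0],[0,0,0],[0,0,0],[0,0,0]],"delta_rot":[[0,0,0],[0,0,0],[0,0,0],[0,0,0],[0,0,0],[0,0,0],[0,0,0],[0,0,0]]}'
python3 - <<'E'
from h import *
y=np.radians(20);
go([*hub,.131],y)
E
```

```text
time: 13.8
position: [0.5062, -0.078, 0.1313]
tool_rot: [-3.094, -0.545, 0.001]
ft_force: [-0.5, -0.5, -1.4]
grip_width: 0.004
t 13.8 pos [ 0.5062 -0.078   0.1313] yaw deg 20.0 tilt [-0.001  0.    -1.   ] F [-0.5 -0.5 -1.4] grip 0.004488855563876601
total dp cm [ 4.42 -2.12  0.03] per row [ 0.552 -0.264  0.004] rz -0.000
```

```bash
python3 -m crank '{"dp":[[0.9,-0.42,0],[0.9,-0.42,0],[0.9,-0.42,0],[0.9,-0.42,0],[0.8,-0.42,0],[0,0,1],[0,0,1],[0,0,0.8]],"delta_rot":[[0,0,0],[0,0,0],[0,0,0],[0,0,0],[0,0,0],[0,0,0],[0,0,0],[0,0,0]]}'
python3 - <<'E'
from h import *
go([*hub,.095],np.radians(20))
j=ctrl.get_image("wrist");cv2.imwrite("pics/w12.png",j)
E
```

```text
time: 14.6
position: [0.5398, -0.0436, 0.1021]
tool_rot: [-3.094, -0.544, 0.003]
ft_force: [-0.1, -0.7, -0.6]
grip_width: 0.004
t 14.6 pos [ 0.5398 -0.0436  0.1021] yaw deg 20.0 tilt [-0.002 -0.    -1.   ] F [-0.1 -0.7 -0.6] grip 0.003986039843058886
total dp cm [ 0.08 -0.04  0.71] per row [ 0.011 -0.005  0.089] rz -0.001
```

View pics/w12.png

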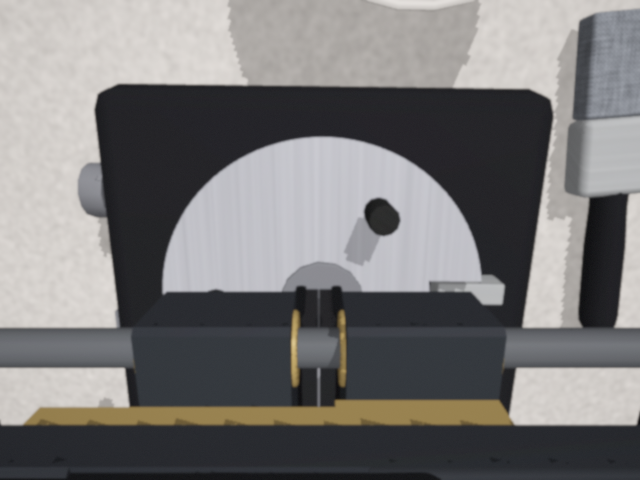

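Fingertips are over the hub centre, key and notch at (465,288). Pressing down: 7 mm to touch plus 8 mm travel.

```bash
python3 -m crank '{"dp":[[0,0,0.3],[0,0,0.3],[0,0,0.1],[0,0,0.1],[0,0,0.1],[0,0,0.1],[0,0,0],[0,0,0]],"delta_rot":[[0,0,0],[0,0,0],[0,0,0],[0,0,0],[0,0,0],[0,0,0],[0,0,0],[0,0,0]]}'
python3 -m crank '{"dp":[[0,0,0.1],[0,0,0.1],[0,0,0.1],[0,0,0.1],[0,0,0.1],[0,0,0],[0,0,0],[0,0,0]],"delta_rot":[[0,0,0],[0,0,0],[0,0,0],[0,0,0],[0,0,0],[0,0,0],[0,0,0],[0,0,0]]}'
```

```text
time: 15.45
position: [0.541, -0.0434, 0.0941]
tool_rot: [3.093, 0.545, 0.0]
ft_force: [-1.7, -0.1, 3.8]
grip_width: 0.005
time: 16.25
position: [0.5409, -0.0433, 0.0886]
tool_rot: [3.094, 0.545, 0.001]
ft_force: [1.1, -0.5, 1.6]
grip_width: 0.002
```

It is going down (6.4 mm, low force). Continuing to the bottom.

```bash
python3 -m crank '{"dp":[[0,0,0.1],[0,0,0.1],[0,0,0.1],[0,0,0.1],[0,0,0],[0,0,0],[0,0,0],[0,0,0]],"delta_rot":[[0,0,0],[0,0,0],[0,0,0],[0,0,0],[0,0,0],[0,0,0],[0,0,0],[0,0,0]]}'
```

```text
time: 17.05
position: [0.5411, -0.0433, 0.0871]
tool_rot: [3.092, 0.545, -0.001]
ft_force: [-7.1, -1.0, 21.4]
grip_width: 0.004
```

Hard stop at TCP z 0.087 (hub at 0.068) with 21 N: home. Lifting straight up and withdrawing.

```bash
python3 -m crank '{"dp":[[0,0,-0.5],[0,0,-1],[0,0,-2],[0,0,-3],[0,0,-4],[0,0,-3],[0,0,0],[0,0,0]],"delta_rot":[[0,0,0],[0,0,0],[0,0,0],[0,0,0],[0,0,0],[0,0,0],[0,0,0],[0,0,0]]}'
python3 -m crank '{"dp":[[0,2,0],[0,4,0],[0,4,0],[0,4,0],[0,4,0],[0,2,0],[0,0,0],[0,0,0]],"delta_rot":[[0,0,0],[0,0,0],[0,0,0],[0,0,0],[0,0,0],[0,0,0],[0,0,0],[0,0,0]]}'
python3 - <<'E'
from h import *
i=ctrl.get_image("top")
cv2.imwrite("pics/t13f.png",i)
cv2.imwrite("pics/t13.png",cv2.convertScaleAbs(cv2.resize(i[235:345,300:410],None,fx=5.4,fy=5.4,interpolation=2),alpha=1.5,beta=20))
i=ctrl.get_image("scene");c=cv2.resize(i[170:280,240:410],None,fx=4,fy=4,interpolation=2)
cv2.imwrite("pics/s13.png",cv2.convertScaleAbs(c,alpha=1.4,beta=20))
E
```

```text
time: 17.85
position: [0.5407, -0.0432, 0.2198]
tool_rot: [3.094, 0.545, 0.0]
ft_force: [0.0, 0.3, -0.8]
grip_width: 0.008
time: 18.65
position: [0.6083, -0.2318, 0.2175]
tool_rot: [-3.092, -0.543, 0.004]
ft_force: [0.4, 0.5, -0.5]
grip_width: 0.004
```

View pics/t13.png

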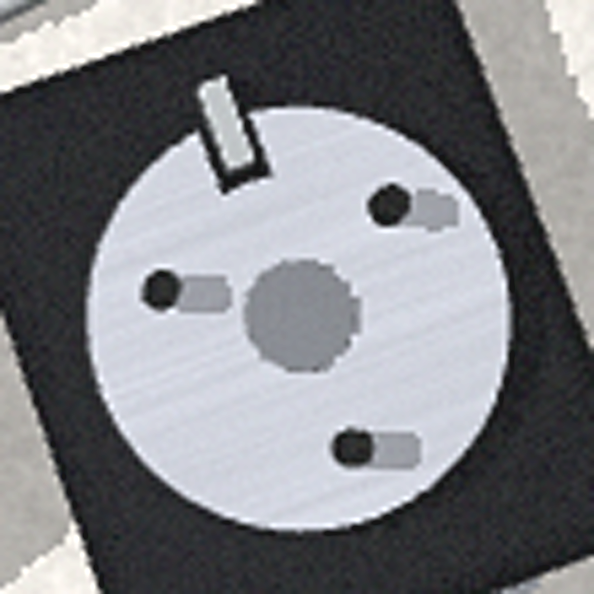

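View pics/s13.png

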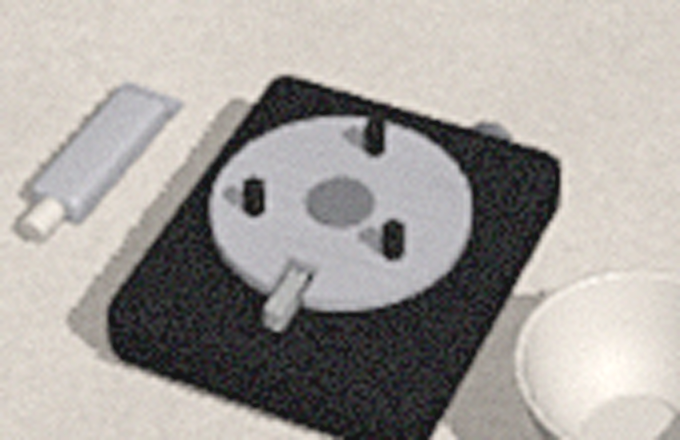

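View pics/t13f.png

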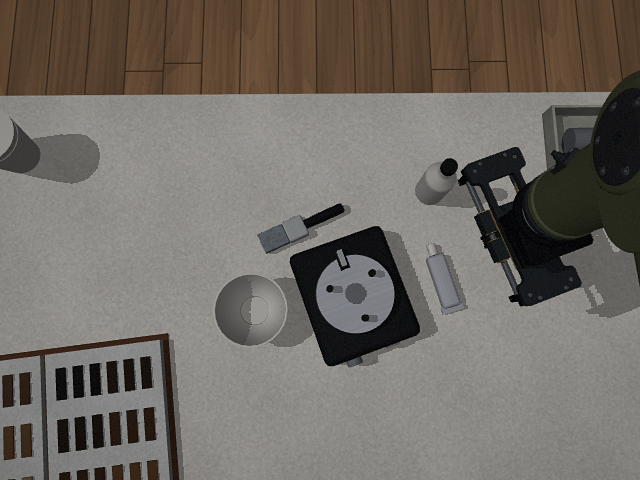

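The platter is home: its key sits centred in the notch at (228,125) and the surface is level with the key. Bowl, bottle, tube and brush are at their starting pixels, and the hand is clear.

```bash
python3 -c "
from bench import ctrl
print(ctrl.close_job())"
```

```text
the job is handed in; nothing more can be done
None
```

The platter is seated and the job is handed in; `close_job` gives no verdict, so the result rests on my own checks below.

**What I did:**
- With closed fingertips I pushed stud_a counter-clockwise through about 160°.
- The last push overshot the key by about 3.5°, so I nudged stud_b a few millimetres back clockwise.
- I then pressed the hub down until it hit a hard stop, lifted straight up and moved the hand aside.

**Last checks:**
- **Alignment:** before pressing, the notch centre was about 0.7 mm from the key's centreline. The final pictures show the key centred in the notch.
- **Depth:** the press stopped hard at about 21 N with the hub at roughly 68 mm above the counter, which is the fully home height.
- **Other objects:** the bowl, bottle, tube and brush look to be where they started.
- **Hand and time:** the hand was clear of everything, and about 19 s of the 56 s had been used.

**Disagreements:** the scene camera placed the hub about 5 mm from where the top camera did, more than the stated 2 mm calibration. Estimates of the turn after the overshoot ranged from −1° to +5°, so I settled it with a clear top view and checked the nudge back with a close wrist view.

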